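# Find the release notch and unlock the battery cradle

## Task

The battery pack is locked in its charging cradle by two steel hooks; the release plate sits in a notch hidden somewhere along the cradle's back edge, the side away from the robot. Find the notch (a closed fingertip run along that edge can feel it), press the plate inside it fully home so that the hooks draw back, and take the finger away. Pick nothing up, do not touch the hooks, and leave the battery and the tools and dish round about where they are.

Things in the scene. Friction and masses are not known exactly. Their poses are not given: they have to be found in the camera images.
- cradle: grey charging cradle, fixed to the bench, 110 (x) x 276 (y) x 50 mm. Origin: bench height, mid-length; +x points to the back edge (away from the robot), y along its length, z up. The battery lies in the front half. The back half is a black wall, x = 20 to 50 mm, y = -130 to 130 mm, top z = 50 mm, on a 12 mm base flush with its back; grey cheeks 8 mm thick close its ends, also flush.
- edge_right (a point): right end (cradle y = -130 mm) of the back edge: where the wall's flat upright back face (plane x = 50 mm of the cradle) meets its top, z = 50 mm. The wall is five black blocks, each 52 mm long, centred at cradle y = -104, -52, 0, 52, 104 mm; four are solid, one (it differs from start to start) has the notch. Axes as the cradle.
- edge_left (a point): left end (cradle y = +130 mm) of the same back edge. The notch is in the middle of its block: 46 mm wide along y, open at the back and at the top, floor at z = 12 mm. Inside, 10 mm in from the back face (at cradle x = 40 mm), stands the dark steel release plate, 45 mm wide, z = 15 to 49 mm. Axes as the cradle.
- release_plate (a joint): how far the release plate is pressed in, in m: 0 at the start, 0.009 fully home. It resists with about 6 N of friction, has no spring, and stays where it is left. The hooks move with it. Press it in the cradle's -x direction.
- hook_bar: bright steel bar with two hooks on the cradle's front side, reaching back over the battery. Same origin and axes as the cradle while locked; it slides 9 mm towards the front (the cradle's -x) together with the release plate. Not to be touched.
- battery: light blue battery pack, 51 x 160 x 22 mm, lying loose in the cradle, its length along the cradle's y; origin: centre of its underside.
- red_driver: red screwdriver, 180 mm long, 19 mm thick, lying loose to the right of the cradle; origin: centre of its underside.
- meter: yellow multimeter, 130 x 66 x 39 mm, lying loose to the right of the cradle; origin: centre of its underside.
- screw_dish: round steel dish of screws, 66 mm across, 15 mm high, standing loose behind the cradle; origin: centre of its underside.
- spudger: blue plastic pry tool, 145 mm long, 12 mm wide, 8 mm thick, lying loose behind the cradle; origin: centre of its underside.

How it is judged:
At the end, for the whole second after the job is handed in: The release plate is pressed in by more than 6.5 of its 9 mm, the hooks are drawn back by more than 6 mm, and the battery still lies at rest within 12 mm of where it was (value of joint release_plate above 0.0065 m and x of hook_bar in the frame of cradle below -0.006 m and distance of battery from where it was at the start of the episode below 0.012 m and linear speed of battery below 0.02 m/s); the robot touches nothing.
It fails at once if the hooks were touched (contact force between the fingers and hook_bar above 1 N).
It fails at once if the arm pushed the hooks (contact force between the arm and hook_bar above 1 N).
It fails at once if the battery was moved or lifted (distance of battery from where it was at the start of the episode above 0.015 m).
It fails at once if the screwdriver, meter, dish or pry tool was moved or lifted (distance of any of red_driver, meter, screw_dish, spudger from where it was at the start of the episode above 0.02 m).
It also fails if it takes over 58 s, if anything falls off the work surface, if the arm or the gripper's body presses on something with over 40 N, if the wrist force passes 120 N, or if a joint passes its speed limit or range.

## Robot

A 6-joint arm with a two-finger parallel gripper is mounted at the origin on a cart in front of the work surface, level with it; the furniture and walls round the work are solid. World frame = base frame: x ahead of the robot, y to its left, z up, the work surface at z = 0. Lengths are in m, angles in rad, forces in N, time in s.
With the tool pointing down it reaches from about 0.35 to 0.875 m from the base axis. Payload 15.5 kg.
Tool frame: the origin (TCP) lies between the finger pads; the fingertips stand 25 mm ahead of it and the grasp point (between the pads) lies 6 mm ahead of it; z points along the fingers, y is the line along which they close (so a half turn about z gives the same grasp; the last joint's range is limited). The gripper opens to 85 mm and grips with 20 to 120 N. Pads are 22 mm wide; open, the fingers measure 114 mm over their backs; the gripper's body (76 mm by 85 mm) begins 54 mm behind the grasp point. The pads swing forward as they close: fully open they stand 13 mm farther back than shut.
Start: joints at [-1.266, 0.494, 1.345, -0, 1.302, -0.096], TCP at [0.243, -0.576, 0.256] pointing down, gripper open.
Joint ranges: [-2.91, 2.91], [-0.82, 2.16], [0.22, 2.67], [-1.22, 4.37], [0.12, 2.79], [-3.08, 3.08]. Speed limits (rad/s): [1.89, 1.89, 2.57, 3.01, 3.01, 3.01].

## Interface

Orientations are given as a 3x3 rotation matrix whose columns are the frame's x, y, z axes.
In Python, from plant import env gives the robot as it stands. The module is installed in compiled form; this text tells all that it offers.
- The arm moves only by the tool servo_tool, never from a script. Its argument "plan" is a list of rows, each a list of 6 numbers: the shift along the world's x, y, z in m, then the turn, a rotation vector about the world's x, y, z in rad. In form: [[tx, ty, tz, wx, wy, wz], ...]. A call has 1 to 12 rows; each row shifts and turns the commanded pose from where the row before left it; what a row does not reach is not made up. A row lasts 1/12 s, in which the tool goes at most 41.7 mm and 7.16 degrees, less where a joint would pass 70% of its speed; a pose out of reach is approached as far as the arm can. A call with a gripper value outside its range is refused whole. "fingers" is the opening, from -1 (shut) to 1 (fully open), set as the call begins (left out, the last holds). The fingers move at their own pace and stop on an object; "force" is the grip in N (left out, the last holds). Time passes only in rows, so rows that do not move let the fingers close. It gives the time, the measured TCP pose, the force, the opening and the grip force at its end, in the units of the state.
- env.read_state(): the state, without advancing time (a new reading comes with each control period).
- env.snapshot(name): name is "scene" or "top" or "wrist"; returns a dict with "pixels" (400x640x3 uint8, red, green, blue), "intrinsics" (3x3 intrinsics, pixels), "rvec" (rotation vector, rad) and "tvec" (3), from world to camera coordinates, as OpenCV has them. Camera axes: x right, y down, z forward; pixel columns grow to the right and rows downward; lengths in m; the calibration is good to about 2 mm. A picture is of the moment at which its call begins. There is no depth.
- env.finish_job(): hands the job in; it is judged then, once.
The state is a dict: "clock": time; "qpos": joint angles; "joint_velocities": joint speeds; "tau": joint torques, N m; "tcp_pos": TCP position; "ee_rot": TCP orientation; "wrist_force": force on the tool from outside, world axes, zero at the start; "torque": the same for the moment, N m; "grip_width": finger opening in m; "grasp_force": force on a finger pad.
Only numpy, scipy, OpenCV 4.12 (cv2) and the standard library are available. Lean on these libraries where they do the work, as an engineer would, in place of code of your own. Each camera call takes 0.05 s, during which the arm holds its last target. There are 200 camera calls.

## Working session

There is one attempt and no reset: what is moved stays moved. The work goes in short steps, Python scripts to look and compute and a tool call to move; the robot and the scene stay as the last step left them, time stands still between calls to the robot, and variables do not carry over. Pictures are saved under pics/ and viewed, at most 10 in all, crops included, and the job is handed in when it is done.

Besides the shell and the picture viewer there is one more tool, called after "Call:" in YAML: its name, and indented under it one key for each argument. servo_tool: Moves the arm, as the interface text tells. Its arguments: {"type":"object","properties":{"plan":{"type":"array"},"fingers":{"type":"number"},"force":{"type":"number"}},"required":["plan"]}

```bash
mkdir -p pics
cat > h.py <<'E'
import cv2, numpy as np
from plant import env
def snap(n,f):
    s=env.snapshot(n); cv2.imwrite('pics/'+f+'.png',s['pixels'][:,:,::-1])
    np.savez('pics/'+f+'.npz',**{k:np.array(s[k]) for k in s}); return s
def cast(s,uv,z):
    R=cv2.Rodrigues(np.array(s['rvec'],float))[0]; t=np.array(s['tvec'],float).ravel(); K=np.array(s['intrinsics'])
    c=-R.T@t; d=R.T@np.linalg.inv(K)@np.array([uv[0],uv[1],1.])
    return c+d*(z-c[2])/d[2]
def proj(s,p): return cv2.projectPoints(np.array(p,float).reshape(-1,3),np.array(s['rvec'],float),np.array(s['tvec'],float),np.array(s['intrinsics'],float),None)[0].reshape(-1,2)
E
python3 -c "
from h import *
for n in ['top','scene']:
    s=snap(n,n+'0'); R=cv2.Rodrigues(np.array(s['rvec'],float))[0]; print(n,-R.T@np.array(s['tvec'],float).ravel(),R[2])
print(env.read_state())"
```

```text
top [ 0.46511291 -0.06107869  1.11007325] [ 0.09038697  0.00399716 -0.9958987 ]
scene [0.05809018 0.92262957 0.64694409] [ 0.39845685 -0.78493282 -0.47446033]
{'clock': 0.1, 'qpos': array([-1.26648587e+00,  4.94158219e-01,  1.34604165e+00, -1.76720723e-05,
        1.30249470e+00, -9.54753934e-02]), 'joint_velocities': array([-0.0003957 , -0.00136464, -0.00089512, -0.00123343,  0.00133889,
       -0.00094442]), 'tau': array([ 1.29546952e-03, -8.83583021e+01, -3.84563041e+01, -2.86593367e-04,
        5.16039639e-03,  2.92655227e-05]), 'tcp_pos': array([ 0.24319069, -0.57544032,  0.25574607]), 'ee_rot': array([[ 9.21142555e-01,  3.89225222e-01, -3.46429537e-04],
       [ 3.89225367e-01, -9.21141965e-01,  1.04618019e-03],
       [ 8.80889308e-05, -1.09852025e-03, -9.99999393e-01]]), 'wrist_force': array([-0.56786291, -0.38651913, -0.93921119]), 'torque': array([0.02904033, 0.00183142, 0.00956444]), 'grasp_force': 0.0, 'grip_width': 0.08523862147607446}
```

View pics/top0.png

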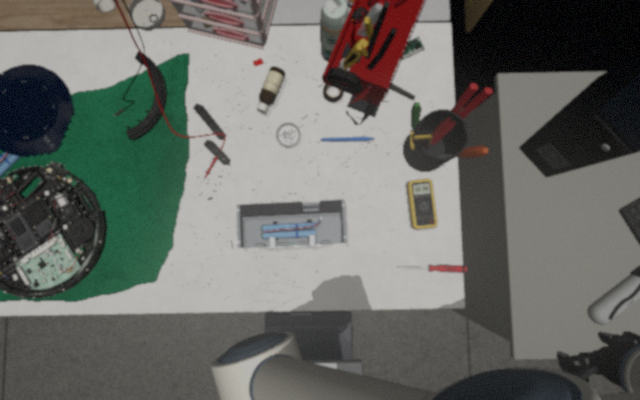

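View pics/scene0.png

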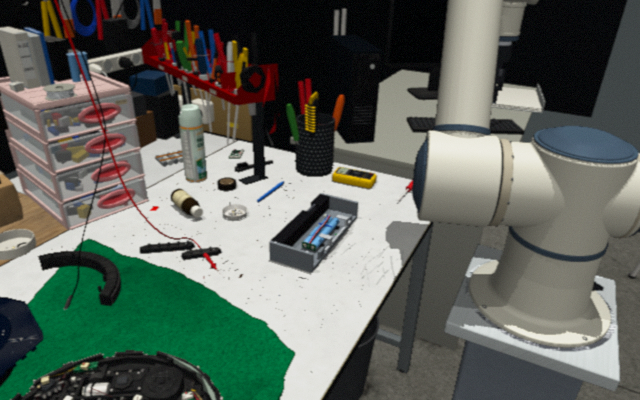

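The top view shows the cradle at about columns 237–347, rows 202–248, with its back edge at row ~203 and a differing patch near (311,208). The dish is at (288,134), the spudger at (347,139). Next I'll enlarge the cradle and measure its corners.

```bash
python3 -c "
from h import *
s=np.load('pics/top0.npz'); im=s['pixels'][:,:,::-1]
cv2.imwrite('pics/crop.png',cv2.resize(im[192:262,226:360],None,fx=5.9,fy=5.9,interpolation=cv2.INTER_CUBIC))
g=im.max(2).astype(int)
m=np.zeros(g.shape,np.uint8); m[190:260,220:365]=(g[190:260,220:365]<150)
n,l,st,_=cv2.connectedComponentsWithStats(m); i=1+st[1:,4].argmax(); print(st[i])
c=max(cv2.findContours((l==i).astype(np.uint8),0,1)[0],key=cv2.contourArea); 
print(cv2.approxPolyDP(c,4,True).reshape(-1,2).tolist())
for u,v in [(238,205),(345,201)]: print(cast(s,(u,v),.05))
for nm,uv,z in [('dish',(288,134),.015),('sp',(321,139),.008),('sp2',(374,139),.008)]: print(nm,cast(s,uv,z))
"
```

```text
[ 237  200  110   48 3608]
[[343, 201], [238, 205], [239, 246], [266, 246], [263, 233], [315, 230], [316, 243], [335, 241], [337, 232], [337, 241], [345, 242]]
[0.55646876 0.14748626 0.05      ]
[ 0.56180345 -0.12493982  0.05      ]
dish [0.74722251 0.0208079  0.015     ]
sp [ 0.73369422 -0.06702538  0.008     ]
sp2 [ 0.73102501 -0.20900478  0.008     ]
```

View pics/crop.png

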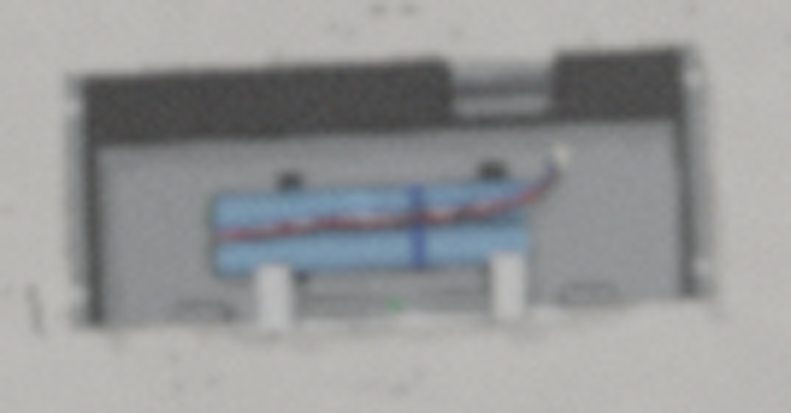

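```bash
python3 -c "
from h import *
s=np.load('pics/top0.npz')
f=lambda a,b:(226+a/5.9-.42,192+b/5.9-.42)
L=cast(s,f(85,76),.05);R=cast(s,f(685,48),.05);print(L,R,np.linalg.norm(L-R))
y=(L-R)/np.linalg.norm(L-R);x=np.array([y[1],-y[0],0]);print('yaw',np.arctan2(-y[0],y[1]))
for u,v in[(450,65),(553,60)]:
  p=cast(s,f(u,v),.05);print('notch',p,(p-R)@y*1e3-130)
O=R+130*y*1e-3; N=O-.052*y; print('N',N,'pre',N+.035*x,'x',x)
"
```

```text
[0.55775404 0.14242439 0.05      ] [ 0.56523614 -0.1165769   0.05      ] 0.25910933909888606
yaw 0.028880204481092835
notch [ 0.55969401 -0.01511923  0.05      ] -28.424599465478323
notch [ 0.56106183 -0.05956692  0.05      ] -72.89325656277313
N [ 0.56298379 -0.03860943  0.05      ] pre [ 0.5979692  -0.03759876  0.05      ] x [0.999583   0.02887619 0.        ]
```

Call:
servo_tool:
  plan:
    - [0.03,0.03,0,0,0,-0.1]
    - [0.03,0.03,0,0,0,-0.1]
    - [0.03,0.03,0,0,0,-0.1]
    - [0.03,0.03,0,0,0,-0.08]
    - [0.03,0.03,0,0,0,0]
    - [0.03,0.03,0,0,0,0]
  fingers: -1

```text
clock: 0.6
tcp_pos: [0.421, -0.3972, 0.2561]
ee_rot: [[1.0, 0.019, -0.0], [0.019, -1.0, 0.0], [-0.0, -0.0, -1.0]]
wrist_force: [1.9, -0.7, 0.3]
grip_width: 0.0121
grasp_force: 0.0
```

Call:
servo_tool:
  plan:
    - [0.018,0.036,0,0,0,0]
    - [0.018,0.036,0,0,0,0.01]
    - [0.018,0.036,0,0,0,0]
    - [0.018,0.036,0,0,0,0]
    - [0.018,0.036,0,0,0,0]
    - [0.018,0.036,0,0,0,0]
    - [0.018,0.036,0,0,0,0]
    - [0.018,0.036,0,0,0,0]
    - [0.018,0.036,-0.02,0,0,0]
    - [0.017,0.036,-0.03,0,0,0]
    - [0,0,-0.03,0,0,0]
    - [0,0,0,0,0,0]

```text
clock: 1.6
tcp_pos: [0.5927, -0.0453, 0.1776]
ee_rot: [[0.999, 0.033, -0.008], [0.033, -0.999, 0.001], [-0.008, -0.002, -1.0]]
wrist_force: [-1.4, -0.5, -1.5]
grip_width: -0.0001
grasp_force: 0.0
```

```bash
python3 -c "
from h import *
s=snap('wrist','w1');snap('top','t1');print(env.read_state()['tcp_pos'])
print(proj(s,[[.5577,.1424,.05],[.5652,-.1166,.05],[.563,-.0385,.05]]))"
```

```text
[ 0.59425079 -0.04763693  0.18233381]
[[ 70.0460438  239.18448909]
 [409.88496594 240.67035975]
 [307.39035811 240.14696685]]
```

View pics/w1.png

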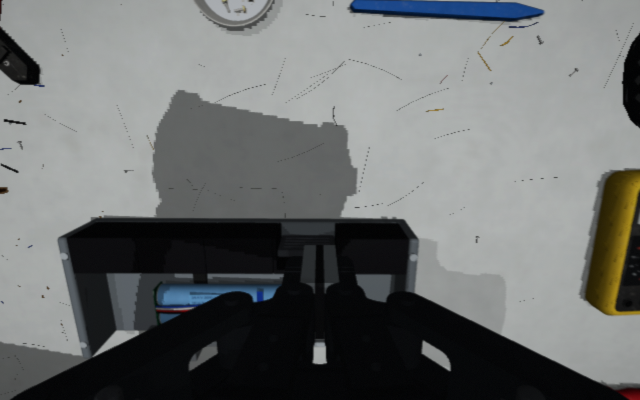

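The wrist view confirms it: the top back edge is at row 240, where predicted. The notch spans columns 280–335, centred on 307, also as predicted. The finger is at column ~320, so I'll shift it +y and go down behind the edge.

Call:
servo_tool:
  plan:
    - [0.004,0.005,0,0,0,0]
    - [0.004,0.004,0,0,0,0]
    - [0,0,0,0,0,0]
    - [0,0,-0.03,0,0,0]
    - [0,0,-0.03,0,0,0]
    - [0,0,-0.02,0,0,0]
    - [0,0,0,0,0,0]
    - [0,0,0,0,0,0]

```text
clock: 2.37
tcp_pos: [0.603, -0.0388, 0.103]
ee_rot: [[1.0, 0.029, -0.001], [0.029, -1.0, 0.0], [-0.001, -0.0, -1.0]]
wrist_force: [0.2, 0.8, 0.6]
grip_width: -0.0001
grasp_force: 0.0
```

Call:
servo_tool:
  plan:
    - [0,0,-0.02,0,0,0]
    - [0,0,-0.02,0,0,0]
    - [0,0,-0.014,0,0,0]
    - [0,0,0,0,0,0]
    - [-0.008,0,0,0,0,0]
    - [-0.008,0,0,0,0,0]
    - [-0.006,0,0,0,0,0]
    - [-0.005,0,0,0,0,0]
    - [0,0,0,0,0,0]
    - [0,0,0,0,0,0]

```text
clock: 3.2
tcp_pos: [0.5759, -0.0385, 0.0492]
ee_rot: [[1.0, 0.03, 0.001], [0.03, -1.0, -0.0], [0.001, 0.0, -1.0]]
wrist_force: [0.4, 0.5, -0.0]
grip_width: -0.0001
grasp_force: 0.0
```

Call:
servo_tool:
  plan:
    - [-0.004,0,0,0,0,0]
    - [-0.004,0,0,0,0,0]
    - [-0.002,0,0,0,0,0]
    - [-0.002,0,0,0,0,0]
    - [0,0,0,0,0,0]
    - [0,0,0,0,0,0]

```text
clock: 3.7
tcp_pos: [0.5642, -0.0385, 0.0487]
ee_rot: [[1.0, 0.03, 0.001], [0.03, -1.0, -0.0], [0.001, 0.0, -1.0]]
wrist_force: [2.9, 0.6, -1.9]
grip_width: -0.0001
grasp_force: 1.4
```

Call:
servo_tool:
  plan:
    - [-0.002,0,0,0,0,0]
    - [-0.002,0,0,0,0,0]
    - [-0.001,0,0,0,0,0]
    - [0,0,0,0,0,0]
    - [0,0,0,0,0,0]

```text
clock: 4.12
tcp_pos: [0.5595, -0.0386, 0.0487]
ee_rot: [[1.0, 0.03, 0.001], [0.03, -1.0, -0.0], [0.001, 0.0, -1.0]]
wrist_force: [4.7, -0.2, -3.6]
grip_width: -0.0002
grasp_force: 2.5
```

Call:
servo_tool:
  plan:
    - [-0.001,0,0,0,0,0]
    - [-0.001,0,0,0,0,0]
    - [-0.001,0,0,0,0,0]
    - [0,0,0,0,0,0]
    - [0,0,0,0,0,0]

```text
clock: 4.53
tcp_pos: [0.5564, -0.0387, 0.0487]
ee_rot: [[1.0, 0.03, 0.001], [0.03, -1.0, -0.0], [0.001, 0.0, -1.0]]
wrist_force: [5.0, -1.0, -3.2]
grip_width: -0.0004
grasp_force: 2.5
```

Pressing steadily at about 5 N. I'll continue until it hits the end stop.

Call:
servo_tool:
  plan:
    - [-0.001,0,0,0,0,0]
    - [0,0,0,0,0,0]
    - [-0.001,0,0,0,0,0]
    - [0,0,0,0,0,0]
    - [0,0,0,0,0,0]

```text
clock: 4.95
tcp_pos: [0.5559, -0.0387, 0.0489]
ee_rot: [[1.0, 0.03, 0.004], [0.03, -1.0, -0.0], [0.004, 0.001, -1.0]]
wrist_force: [12.3, 0.4, -9.2]
grip_width: 0.0
grasp_force: 6.1
```

Call:
servo_tool:
  plan:
    - [-0.001,0,0,0,0,0]
    - [0,0,0,0,0,0]
    - [0,0,0,0,0,0]

```text
clock: 5.2
tcp_pos: [0.5558, -0.0388, 0.049]
ee_rot: [[1.0, 0.03, 0.006], [0.03, -1.0, -0.001], [0.005, 0.001, -1.0]]
wrist_force: [16.5, 1.9, -11.7]
grip_width: 0.0
grasp_force: 8.3
```

The force rose from 5 to 16 N with no further motion, so the plate is at its end stop. Backing out and up.

Call:
servo_tool:
  plan:
    - [0.006,0,0,0,0,0]
    - [0.01,0,0,0,0,0]
    - [0.015,0,0,0,0,0]
    - [0.015,0,0,0,0,0]
    - [0,0,0,0,0,0]
    - [0,0,0.03,0,0,0]
    - [0,0,0.03,0,0,0]
    - [0,0,0.03,0,0,0]
    - [0,0,0.03,0,0,0]
    - [0,0,0,0,0,0]
    - [0,0,0,0,0,0]

```text
clock: 6.12
tcp_pos: [0.5989, -0.0385, 0.1701]
ee_rot: [[1.0, 0.03, 0.002], [0.03, -1.0, -0.0], [0.002, 0.0, -1.0]]
wrist_force: [0.2, 0.8, -0.9]
grip_width: -0.0
grasp_force: 0.0
```

```bash
python3 -c "
from h import *
s=snap('wrist','w2');a=s['pixels'][150:400,:,::-1]
t=snap('scene','s2')['pixels'][180:290,250:380,::-1];o=cv2.imread('pics/scene0.png')[180:290,250:380]
cv2.imwrite('pics/cmp.png',cv2.resize(np.vstack([cv2.resize(np.hstack([o,t]),None,fx=3,fy=3)]),(780,330)))
print(env.read_state()['tcp_pos'],env.read_state()['wrist_force'])"
```

```text
[ 0.5979034  -0.03836848  0.16789818] [-0.74977812 -0.17134464 -0.21615018]
```

View pics/cmp.png

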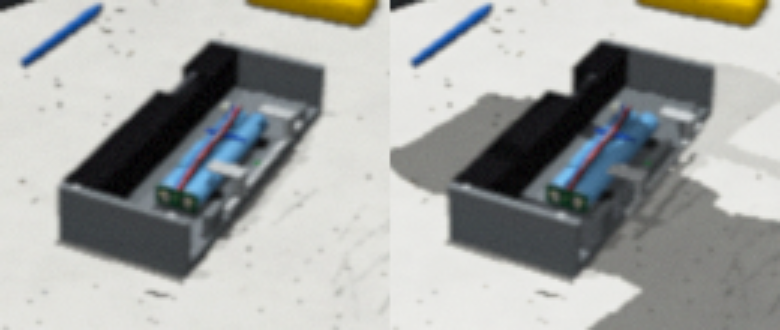

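View pics/w2.png

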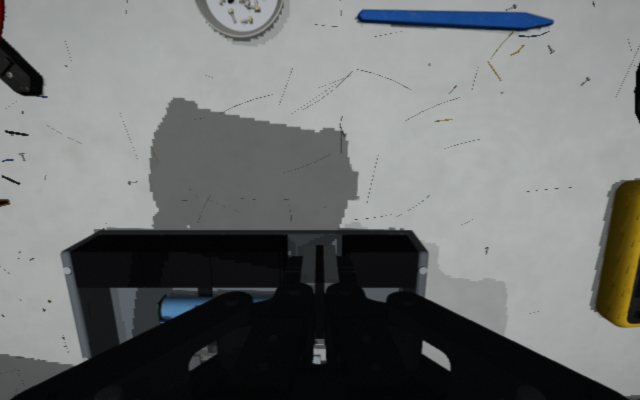

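The side-by-side shows the hooks moved toward the front: the near hook went from about (228,168) to (630,172), which is (240,172) in the left frame. The battery, dish and spudger haven't moved, and the finger is clear.

```bash
python3 -c "
from plant import env
print(env.finish_job())"
```

```text
the job is handed in; nothing more can be done
None
```

I found the notch in the block at cradle y = -52 mm, pressed the release plate to its end stop, saw the hooks draw back in the pictures, withdrew the finger clear, and handed the job in at about 6 s; the hand-in returned no verdict.

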